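Dip the spectrometer's dust trap and show the gauge

TASK

Check how full the spectrometer's dust trap is: take the dip gauge from its rest, slide it down the trap's slanted guide tube until you feel its collar come to a stop on the seat inside, keep it lightly pressed there for a moment, then draw it right out again. Finish holding the gauge level and still with its tip over the middle of the white reading plate, about a hand's width above it and touching nothing, and do not let go. Do not ram the gauge into the trap, and leave the rubber bulb, the sample disc and the jar where they are.

Things in the scene. Friction and masses are not known exactly. Their poses are not given: they have to be found in the camera images.
- gauge: Dip gauge, rigid, 0.09-0.17 kg. Origin: centre of its orange handle, 100 x 20 x 18 mm; x axis runs to the tip. Along x in mm: handle -50 to 50, neck 10 across to 75, black collar 75 to 83, steel rod 8 across 83 to 183, last 10 tapered to 4. Starts level on the rest, z up, axis 60 mm above the bench; middle 50 mm of the handle free at both sides and 48 mm below.
- collar: The black collar fixed on the gauge, 24 mm across, 8 mm thick. Origin: centre of the front face, the one towards the tip, 83 mm from the gauge's origin and 100 mm from the tip; same axes as the gauge.
- gauge_tip (a point): Centre of the gauge's tip, 183 mm from the gauge's origin along its x axis; axes as the gauge's.
- trap: Dust trap, fixed: white box 110 x 130 mm, 102 mm high, with a capped pipe stub 30 mm across, 140 mm high, at its (-30, 40) mm. Origin: centre of its underside; z up, x towards the side to which the guide tube slants up; the tube's mouth is centred 85 mm out in x and about 60 mm of tube stand clear of the box.
- guide: Steel guide tube on the trap, 42 mm across, bore 35. Origin: centre of its mouth, 125 mm above the bench. z: tube axis, pointing out and up, 40 degrees above level; y level. Rigid brass seat ring inside on the axis, 14 mm bore, 70 mm long: its flat top, where the collar stops, lies 4 to 18 mm below the mouth, different each time, not told. Below, the rod meets nothing.
- rest: Rest, fixed. Origin on the bench; x points from the post under the rod to the post under the handle's tail. Grey foot 70 mm wide, 12 high, from x = -10 to 240 mm. Blue posts at x = 207 (14 long, 32 wide, 59 high) and x = 20 mm (12 long, 22 wide, 66 high). The gauge lies along it, tip to -x, handle centre at about x = 172 mm.
- plate: White reading plate with black ticks in a dark frame, fixed on the bench, 120 x 120 mm, top 8 mm above the bench. Origin: centre of its underside, z up.
- bulb: Bystander: brown rubber blower bulb, 54 mm across, 75 mm high, standing loose. Origin: centre of its underside.
- disc: Bystander: steel sample disc, 40 mm across, 22 mm high, lying loose. Origin: centre of its underside.
- jar: Bystander: white jar with blue cap, 44 mm across, 60 mm high, standing loose. Origin: centre of its underside.
There are look-alikes about, which are no part of the job. Of the things that look like the trap, take the one that is farthest from the robot's base at the start.

How it is judged:
On the way, in this order (a step that is already met when the one before it is completed fails the run):
1. the gauge is down the guide tube with its collar inside the mouth and pressed on the seat with more than 2 N for 0.3 s (contact force between collar and guide above 2 N and z of collar in the frame of guide below -0.002 m and x of collar in the frame of guide between -0.0038 and 0.0038 m and y of collar in the frame of guide between -0.0038 and 0.0038 m and z of gauge_tip in the frame of guide below -0.09 m and angle between the x axis of gauge and the z axis of guide, either way round below 0.12 rad), for 0.3 s.
2. the gauge is drawn right out: its tip is clear of the tube's mouth by 10 mm (z of gauge_tip in the frame of guide above 0.01 m), for 0.1 s.
At the end, for the whole second after the job is handed in: The gauge is held by the fingers alone, still (under 20 mm/s and 0.15 rad/s), level within 8 degrees, its tip within 35 mm of the middle of the reading plate seen from above and 55 to 200 mm above the bench; it touches neither rest, trap, plate nor bystanders (horizontal distance between gauge_tip and plate below 0.035 m and z of gauge_tip in the frame of plate between 0.055 and 0.2 m and angle between gauge's own x axis and vertical between 1.43 and 1.71 rad and linear speed of gauge below 0.02 m/s and angular speed of gauge below 0.15 rad/s and contact force between gauge and the fingers above 1 N and contact force between gauge and rest below 0.1 N and contact force between gauge and trap below 0.1 N and contact force between gauge and plate below 0.1 N and contact force between gauge and bulb below 0.1 N and contact force between gauge and disc below 0.1 N and contact force between gauge and jar below 0.1 N); the arm keeps its last pose, push and grip.
It fails at once if the gauge is rammed into the trap with more than 40 N (contact force between gauge and trap above 40 N).
It fails at once if a bystander (bulb, disc or jar) is moved by more than 25 mm (distance of any of bulb, disc, jar from where it was at the start of the episode above 0.025 m).
It also fails if it takes over 64 s, if anything falls off the work surface, if the arm or the gripper's body presses on something with over 40 N, if the wrist force passes 120 N, or if a joint passes its speed limit or range.

ROBOT

A 6-joint arm with a two-finger parallel gripper is mounted at the origin on the work surface. World frame = base frame: x ahead of the robot, y to its left, z up, the work surface at z = 0. Lengths are in m, angles in rad, forces in N, time in s.
With the tool pointing down it reaches from about 0.3 to 0.825 m from the base axis. Payload 5.4 kg.
Tool frame: the origin (TCP) lies at the very end of the fingers, on their centre line; the grasp point (between the pads) lies 19 mm behind it; z points along the fingers, y is the line along which they close (so a half turn about z gives the same grasp; the last joint's range is limited). The gripper opens to 92 mm and grips with 3 to 60 N. Pads are 20 mm wide; open, the fingers measure 128 mm over their backs; the gripper's body (75 mm by 189 mm) begins 69 mm behind the grasp point.
Start: joints at [-1.537, 0.158, 1.597, -0, 1.386, -0.21], TCP at [0.139, -0.558, 0.215] pointing down, gripper open.
Joint ranges: [-2.91, 2.91], [-0.94, 2.29], [0.18, 2.7], [-1.29, 4.43], [0.17, 2.64], [-3, 3]. Speed limits (rad/s): [2.57, 2.57, 3.14, 3.14, 3.14, 3.14].

INTERFACE

Orientations are given as a rotation vector (axis times angle).
In Python, from workcell import bot gives the robot as it stands. Calls block until the motion is done:
- bot.goto(position, orientation): joint-space move of the TCP to a pose.
- bot.line_to(position, rot=None, max_speed=0.15): straight line of the TCP; rot=None keeps the orientation; max_speed is the mean speed in m/s.
- bot.set_joints(angles): joint-space move.
- bot.set_gripper(opening, newtons=None): opening from 0.0 (shut) to 1.0 (fully open); newtons is the grip in N (None keeps the last); returns when the fingers have stopped.
- bot.hold(seconds).
- bot.inverse_kinematics(position, orientation): joint angles nearest the present ones, or None.
- bot.read_camera(name): name is "scene" or "top" or "wrist"; returns a dict with "pixels" (384x512x3 uint8, blue, green, red), "fx", "fy", "cx", "cy" (pixels), "R" (3x3) and "t" (3): a world point X has camera coordinates R X + t. Camera axes: x right, y down, z forward; pixel columns grow to the right and rows downward; lengths in m; the calibration is good to about 2 mm. A picture is of the moment at which its call begins. There is no depth.
A pose or a line that the arm cannot do raises bot.MotionError and nothing moves.
- bot.job_done(): hands the job in; it is judged then, once.
Readings, each from a call of its own:
- bot.current_clock(): time.
- bot.current_joints(): joint angles.
- bot.current_joint_vel(): joint speeds.
- bot.current_effort(): joint torques, N m.
- bot.current_ee_pos(): TCP position.
- bot.current_tool_rot(): TCP orientation.
- bot.current_contact_force(): force on the tool from outside, world axes, zero at the start.
- bot.current_ft_torque(): the same for the moment, N m.
- bot.current_opening(): opening from 0.0 (shut) to 1.0 (fully open).
- bot.current_grip_force(): force on a finger pad.
Only numpy, scipy, OpenCV 4.12 (cv2) and the standard library are available. Lean on these libraries where they do the work, as an engineer would, in place of code of your own. Each camera call takes 0.05 s, during which the arm holds its last target. There are 200 camera calls.

## Working session

There is one attempt and no reset: what is moved stays moved. The work goes in short steps, each a Python script; the robot and the scene stay as the last script left them, time stands still between calls to the robot, and variables do not carry over. Pictures are saved under pics/ and viewed, at most 10 in all, crops included, and the job is handed in when it is done.

```bash
ls; mkdir -p pics
python3 - <<'E'
from workcell import bot
import cv2,pickle
for n in ("scene","top"):
    c=bot.read_camera(n); pickle.dump(c,open(f"pics/{n}0.pkl","wb"))
    cv2.imwrite(f"pics/{n}0.png",c["pixels"]); print(n,c["fx"],c["cx"],c["cy"],c["R"],c["t"])
E
```

```text
pics
scene 355.6888036839508 251.8700079287322 191.64153025604585 [[ 0.65815592  0.75288053  0.00130069]
 [ 0.63145827 -0.55106811 -0.54551297]
 [-0.40998932  0.35985392 -0.83810137]] [-0.30450774 -0.22218653  1.18104881]
top 433.9114528252813 258.51558446029827 191.40448990500917 [[ 0.0246646  -0.99969505  0.0012086 ]
 [-0.99558162 -0.02467264 -0.09060076]
 [ 0.09060295  0.00103137 -0.99588656]] [-0.03187891  0.46893846  1.3323755 ]
```

View pics/scene0.png

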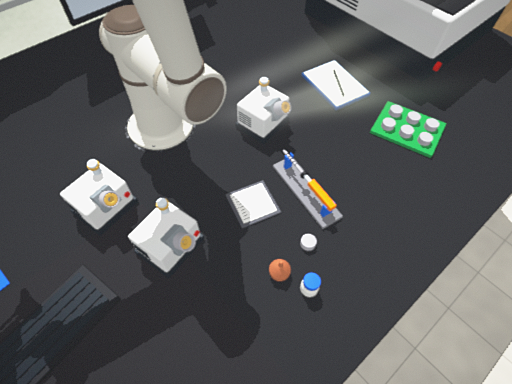

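View pics/top0.png

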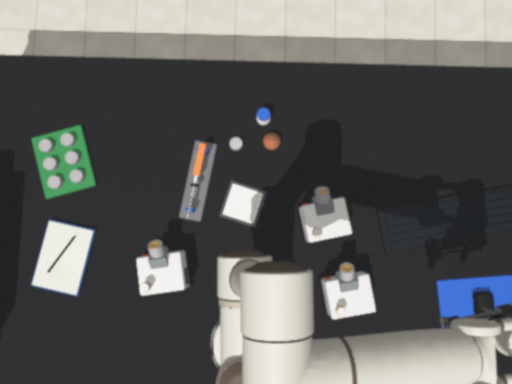

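Trap look-alikes (top image): A (325,218), B (347,295), C (162,270). The gauge look-alike is the pen at (62,250). The plate is at (242,203), and the white notepad at (63,257) could be taken for it. I'll compute distances and enlarge.

```bash
cat > h.py <<'E'
import numpy as np,cv2,pickle
from scipy.spatial.transform import Rotation as Ro
def cam(n): return pickle.load(open(f"pics/{n}.pkl","rb"))
def K(c): return np.array([[c["fx"],0,c["cx"]],[0,c["fy"],c["cy"]],[0,0,1]])
def atz(c,px,z):
    R=np.array(c["R"]);C=-R.T@np.array(c["t"]);d=R.T@np.linalg.solve(K(c),[px[0],px[1],1]);return C+d*(z-C[2])/d[2]
def proj(c,P):
    p=np.asarray(P)@np.array(c["R"]).T+np.array(c["t"]);q=p@K(c).T;return q[...,:2]/q[...,2:]
E
python3 - <<'E'
from h import *
t=cam("top0");s=cam("scene0")
for n,p,z in [("A",(325,218),.1),("B",(347,295),.1),("C",(162,270),.1),("plate",(242,203),.008),("gauge",(200,160),.06)]:
    print(n,atz(t,p,z))
a=cv2.resize(t["pixels"][95:255,170:370],None,fx=4,fy=4,interpolation=cv2.INTER_CUBIC)
cv2.imwrite("pics/topc.png",cv2.resize(a,(750,600)) if a.shape[0]>600 else a); print(a.shape)
b=cv2.resize(s["pixels"][140:300,120:350],None,fx=3.4,fy=3.4,interpolation=cv2.INTER_CUBIC);cv2.imwrite("pics/scenec.png",b)
E
```

```text
A [ 0.38923095 -0.21648207  0.1       ]
B [ 0.16966287 -0.28212805  0.1       ]
C [0.2275672  0.25278669 0.1       ]
plate [0.43292699 0.03072205 0.008     ]
gauge [0.55778406 0.1604584  0.06      ]
(640, 800, 3)
```

Run:
```python
from h import *
t=cam("top0")
cv2.imwrite("pics/topd.png",cv2.resize(t["pixels"][100:248,172:360],None,fx=4,fy=4,interpolation=cv2.INTER_CUBIC))
```

```text
(no output)
```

View pics/topd.png

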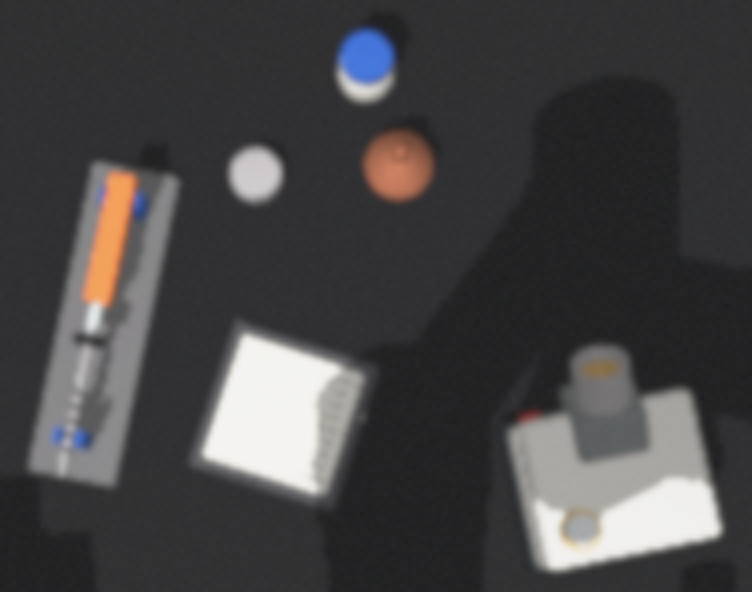

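View pics/scenec.png

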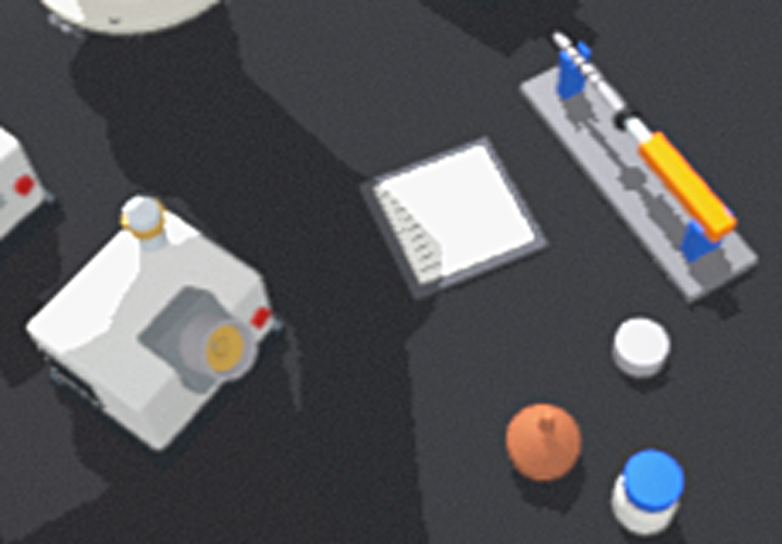

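Trap A at (325,218) is farthest (0.44 m against 0.33 and 0.34). Its tube points away from the robot. The gauge at (200,160) has its tip towards the robot. Next I take close wrist views of both.

Run:
```python
from h import *
from workcell import bot
t=cam("top0")
f=lambda x,y:(172+x/4,100+y/4)
m=atz(t,f(600,362),.125);g1=atz(t,f(122,172),.069);g2=atz(t,f(97,303),.069)
print(m,g1,g2,np.linalg.norm(g1-g2)); r=bot.current_tool_rot();print(Ro.from_rotvec(r).as_matrix().round(2))
d=(g2-g1)/np.linalg.norm(g2-g1); print(d)
gc=(g1+g2)/2
def down(dx):
    x=np.array([dx[0],dx[1],0]);x/=np.linalg.norm(x);z=np.array([0,0,-1.]);return Ro.from_matrix(np.c_[x,np.cross(z,x),z]).as_rotvec()
for s in (1,-1): 
    for p in (m+[0,0,.25],gc+[0,0,.2]): print(s,bot.inverse_kinematics(p,down(s*d)))
p=bot.current_ee_pos(); print(p)
bot.line_to([p[0],p[1],.36],max_speed=.3)
for k,pp in enumerate([(m[0]-.02,m[1],.36),(gc[0],gc[1],.3)]):
    bot.goto(pp,down(-d)); c=bot.read_camera("wrist"); c["T"]=(bot.current_ee_pos(),bot.current_tool_rot())
    pickle.dump(c,open(f"pics/w{k}.pkl","wb")); print(c["T"],-np.array(c["R"]).T@c["t"],np.array(c["R"])[2],c["fx"])
    print(proj(c,m),proj(c,g1),proj(c,g2),bot.current_clock())
    cv2.imwrite(f"pics/w{k}.png",c["pixels"])
```

```text
[ 0.467296   -0.20315096  0.125     ] [0.60872459 0.15353702 0.069     ] [0.50802486 0.16874922 0.069     ] 0.10184225852622406
[[ 0.97  0.24 -0.  ]
 [ 0.24 -0.97  0.  ]
 [ 0.   -0.   -1.  ]]
[-0.98878135  0.14937017  0.        ]
1 [-0.6476247  -0.06711398  1.51890826  0.          1.68979838 -2.06848976]
1 [ 7.31561327e-02  1.43022588e-01  1.50705933e+00 -4.44089210e-16
  1.49151073e+00 -1.34770892e+00]
-1 [-6.47624703e-01 -6.71139802e-02  1.51890826e+00 -4.44089210e-16
  1.68979838e+00  1.07310289e+00]
-1 [ 7.31561327e-02  1.43022588e-01  1.50705933e+00 -4.44089210e-16
  1.49151073e+00  1.79388373e+00]
[ 0.13874308 -0.55744076  0.21370552]
(array([ 0.44700248, -0.20384687,  0.3596823 ]), array([-3.13248459e+00,  2.37000577e-01,  9.03953463e-04])) [ 0.52564075 -0.21444644  0.53040891] [-0.28033022  0.04228052 -0.95897202] 276.57544353490664
[255.41616049 150.21028683] [17.6365492  90.27174467] [ 32.63086287 154.72914631] 2.5
(array([0.55876604, 0.15985023, 0.30037879]), array([ 3.13226074e+00, -2.38002389e-01,  1.07146859e-03])) [0.63713678 0.14936998 0.47123183] [-0.27912335  0.0418267  -0.95934388] 276.57544353490664
[540.57579362 198.93843842] [257.03356865 129.39589398] [257.16493202 197.42252282] 3.9833
```

Run:
```python
from h import *
a=cam("w0")["pixels"][90:290,156:356];b=cam("w1")["pixels"][90:290,156:356]
cv2.imwrite("pics/w01.png",np.hstack([cv2.resize(x,None,fx=2,fy=2,interpolation=cv2.INTER_CUBIC) for x in (a,b)]))
```

```text
(no output)
```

View pics/w01.png

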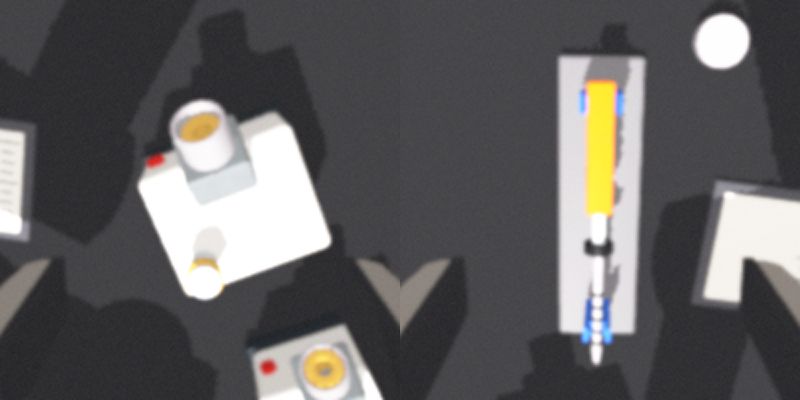

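Left: trap A's mouth rim is centred at (200,122), with box edges running (140,187)-(187,295) and (190,297)-(330,242). Right: the gauge lies tail (601,80) to tip (597,362), matching the prediction. Next I look straight down the tube.

Run:
```python
from h import *
from workcell import bot
c=cam("w0"); f=lambda x,y:(156+x/2,90+y/2)
e=[atz(c,f(*p),.102) for p in [(140,187),(187,295),(190,297),(330,242)]]
v1=e[0]-e[1];v2=e[3]-e[2];y1=np.arctan2(v1[1],v1[0]);y2=np.arctan2(v2[1],v2[0])+np.pi/2
print(np.degrees([y1,y2]),np.linalg.norm(v1),np.linalg.norm(v2))
m=atz(c,f(200,122),.125);print(m)
c1=cam("w1")
f1=lambda x,y:(156+(x-400)/2,90+y/2)
print([atz(c1,f1(*p),z) for p,z in [((601,80),.069),((599,215),.069),((597,362),.06)]])
# camera in tool
p,r=c["T"];Rt=Ro.from_rotvec(r).as_matrix()
Rc=np.array(c["R"]).T; C=-Rc@np.array(c["t"]); Rct=Rt.T@Rc; Ct=Rt.T@(C-p); print(Ct,Rct)
np.savez("camtool.npz",R=Rct,t=Ct)
yaw=(y1+y2)/2
for dist in (.16,.2,.24):
  for tilt in (40,50,60,70):
    a=np.radians(tilt);u=np.array([np.cos(a)*np.cos(yaw),np.cos(a)*np.sin(yaw),np.sin(a)])
    cz=-u; 
    # keep camera x horizontal
    for s in (1,-1):
      cx=np.cross(cz,[0,0,1.]);cx*=s/np.linalg.norm(cx);cy=np.cross(cz,cx)
      R=np.c_[cx,cy,cz]@Rct.T; P=m+u*dist-R@Ct
      q=bot.inverse_kinematics(P,Ro.from_matrix(R).as_rotvec())
      print(dist,tilt,s,P.round(3),R[:,2].round(2),None if q is None else np.round(q,2))
```

```text
[12.549539   14.64225267] 0.10213437229696744 0.1263301115618709
[ 0.46602075 -0.20382136  0.125     ]
[array([0.60800592, 0.15441643, 0.069     ]), array([0.50828733, 0.17128361, 0.069     ]), array([0.37614519, 0.1934849 , 0.06      ])]
[ 0.07923789 -0.00137174 -0.17077289] [[-1.79215587e-04 -9.59137917e-01 -2.82938904e-01]
 [ 9.99999828e-01 -3.29932974e-04  4.85036408e-04]
 [-5.58567685e-04 -2.82938769e-01  9.59137811e-01]]
0.16 40 1 [ 0.463 -0.203  0.087] [-0.89 -0.22 -0.4 ] [-0.33  0.99  1.09 -0.6   2.07 -2.14]
0.16 40 -1 [ 0.43  -0.214  0.129] [-0.54 -0.13 -0.83] [-0.47  0.42  1.56 -0.37  1.62  0.93]
0.16 50 1 [ 0.47  -0.202  0.087] [-0.81 -0.2  -0.55] [-0.35  0.87  1.18 -0.52  1.94 -2.13]
0.16 50 -1 [ 0.429 -0.214  0.123] [-0.39 -0.09 -0.92] [-0.53  0.3   1.68 -0.28  1.47  0.88]
0.16 60 1 [ 0.476 -0.2    0.088] [-0.7  -0.17 -0.69] [-0.37  0.75  1.28 -0.44  1.8  -2.13]
0.16 60 -1 [ 0.43  -0.214  0.116] [-0.23 -0.05 -0.97] [-0.6   0.18  1.8  -0.18  1.33  0.8 ]
0.16 70 1 [ 0.482 -0.199  0.091] [-0.58 -0.14 -0.8 ] [-0.4   0.62  1.38 -0.36  1.66 -2.15]
0.16 70 -1 [ 0.432 -0.213  0.
[... 818 characters left out ...]
] [-0.89 -0.22 -0.4 ] [-0.29  1.06  0.85 -0.63  2.23 -2.22]
0.24 40 -1 [ 0.489 -0.2    0.181] [-0.54 -0.13 -0.83] [-0.41  0.5   1.35 -0.35  1.77  0.94]
0.24 50 1 [ 0.52  -0.189  0.148] [-0.81 -0.2  -0.55] [-0.31  0.91  0.98 -0.53  2.09 -2.18]
0.24 50 -1 [ 0.479 -0.202  0.184] [-0.39 -0.09 -0.92] [-0.47  0.34  1.5  -0.26  1.62  0.89]
0.24 60 1 [ 0.515 -0.191  0.158] [-0.7  -0.17 -0.69] [-0.34  0.75  1.12 -0.44  1.95 -2.17]
0.24 60 -1 [ 0.469 -0.204  0.185] [-0.23 -0.05 -0.97] [-0.54  0.19  1.64 -0.17  1.48  0.82]
0.24 70 1 [ 0.509 -0.192  0.166] [-0.58 -0.14 -0.8 ] [-0.38  0.59  1.26 -0.36  1.81 -2.18]
0.24 70 -1 [ 0.459 -0.207  0.185] [-0.06 -0.01 -1.  ] [-0.63  0.04  1.79 -0.05  1.36  0.71]
```

Run:
```python
from h import *
from workcell import bot
k=np.load("camtool.npz");Rct=k["R"];Ct=k["t"]
m=np.array([.466,-.2038,.125]);yaw=np.radians(13.6)
im=[]
for i,(tilt,dist) in enumerate([(75,.3),(40,.28)]):
    a=np.radians(tilt);u=np.array([np.cos(a)*np.cos(yaw),np.cos(a)*np.sin(yaw),np.sin(a)])
    cz=-u;cx=-np.cross(cz,[0,0,1.]);cx/=np.linalg.norm(cx)
    R=np.c_[cx,np.cross(cz,cx),cz]@Rct.T;P=m+u*dist-R@Ct
    print(P);bot.goto(P,Ro.from_matrix(R).as_rotvec());bot.hold(.3)
    c=bot.read_camera("wrist");pickle.dump(c,open(f"pics/v{i}.pkl","wb"));print(proj(c,m),bot.current_clock())
    im.append(cv2.resize(c["pixels"][112:272,156:356] if i==0 else c["pixels"][152:232,206:306],(400,320) if i==1 else None,fx=2,fy=2,interpolation=cv2.INTER_CUBIC) if i==0 else cv2.resize(c["pixels"][142:242,193:318],(400,320),interpolation=cv2.INTER_CUBIC))
cv2.imwrite("pics/v01.png",np.hstack(im))
```

```text
[ 0.46893906 -0.20441675  0.24207244]
[257.59181533 190.51663089] 5.75
[ 0.51883829 -0.19234486  0.20648905]
[256.64221187 188.62740965] 6.825
```

View pics/v01.png

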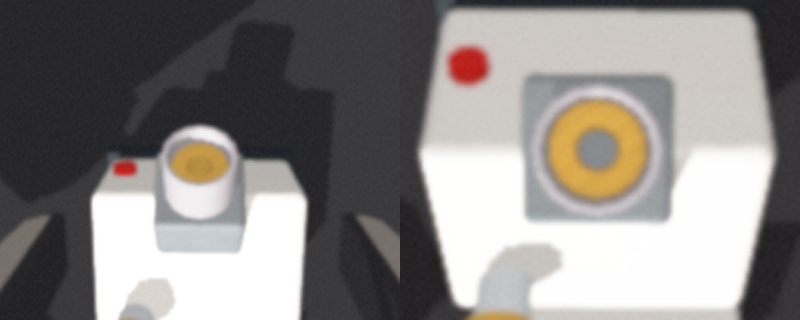

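Right view: I'm looking down the tube. Rim and seat bore are concentric at (598,150), and the box edges are square to the picture, so yaw is about 13.6°. Left view: rim centre is about (200,153). Both sit about 1.7 px left of the prediction, so I'll refine the mouth position and grasp the gauge.

```bash
cat >> h.py <<'E'
yaw=np.radians(13.6)
def pose(P,dirh,pitch):
    """TCP pose putting gauge origin at P, gauge x axis along level heading dirh (rad) dipped by pitch; tool x = -gauge x"""
    g=np.array([np.cos(dirh)*np.cos(pitch),np.sin(dirh)*np.cos(pitch),-np.sin(pitch)])
    y=np.cross([0,0,1.],-g);y/=np.linalg.norm(y);y=-y
    x=-g;z=np.cross(x,y);R=np.c_[x,y,z]
    return np.asarray(P)+.019*z,Ro.from_matrix(R).as_rotvec()
E
python3 - <<'E'
from h import *
from workcell import bot
print(atz(cam("v1"),(193+198/3.2,142+150/3.2),.125),atz(cam("v0"),(156+100,112+153/2),.125))
a=np.array([.6080,.1544]);b=np.array([.37615,.19348]);h=np.arctan2(*(b-a)[::-1]);print(np.degrees(h),np.linalg.norm(a-b))
tail=a;u=np.array([np.cos(h),np.sin(h)]);G=np.r_[b-u*.183,.06];G2=np.r_[a+u*.05,.06];print(G,G2)
G=(G+G2)/2
p0,r=pose(G+[0,0,.12],h,0);p1,_=pose(G,h,0);print(Ro.from_rotvec(r).as_matrix().round(2))
bot.goto([.54,0,.28],r);bot.goto(p0,r);bot.line_to(p1);print(bot.current_clock(),bot.current_contact_force())
bot.set_gripper(0,30);print(bot.current_opening()*92,bot.current_grip_force(),bot.current_contact_force(),bot.current_ee_pos())
bot.line_to(p1+[0,0,.1],max_speed=.1);print(bot.current_opening()*92,bot.current_grip_force(),bot.current_contact_force(),bot.current_ft_torque(),bot.current_clock())
c=bot.read_camera("wrist");pickle.dump(c,open("pics/g0.pkl","wb"))
print(bot.current_ee_pos(),proj(c,G+[0,0,.1]))
cv2.imwrite("pics/g0.png",cv2.resize(c["pixels"][110:384,156:356],None,fx=2,fy=2))
E
```

```text
[ 0.46520577 -0.20214444  0.125     ] [ 0.46779379 -0.20158813  0.125     ]
170.43231501927355 0.23512054121237472
[0.55660446 0.16306309 0.06      ] [0.5586955  0.16271063 0.06      ]
[[ 0.99 -0.17 -0.  ]
 [-0.17 -0.99 -0.  ]
 [ 0.    0.   -1.  ]]
9.4333 [ 0.92477236 -0.27581241 -0.19843052]
20.165328679662004 29.999798834323883 [-0.33197827 -0.23147087  0.07611074] [0.5576559  0.16285933 0.04100503]
19.922328605515563 29.999488592147827 [ 0.36517297  0.78672054 -0.89566559] [ 0.03991729 -0.02475443 -0.00619694] 11.6667
[0.55695744 0.16281799 0.13993019] [258.84508424 243.9346994 ]
```

View pics/g0.png

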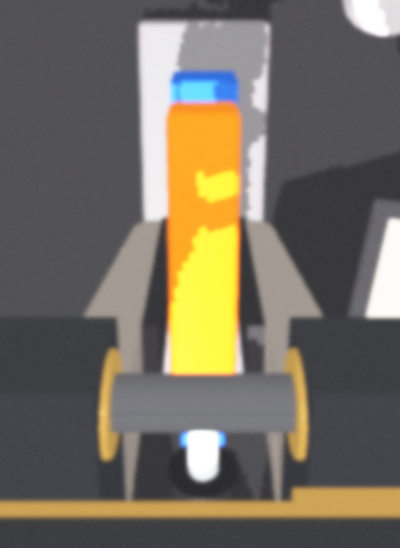

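The gauge is held between the pads, with its tail end at (204,103) and the collar behind the neck at about (203,468). I'll compare these with projections for a slip check, then go to the pre-insertion pose.

Run:
```python
from h import *
from workcell import bot
c=cam("g0");T=bot.current_ee_pos();R=Ro.from_rotvec(bot.current_tool_rot()).as_matrix();print(T,R.round(3))
# gauge frame in tool: x=-tx, z=-tz, y=ty
Gp=lambda q:(T-R[:,2]*.019)+R@np.array([-q[0],q[1],-q[2]])
for q in [(-50,0,9),(75,0,0),(75,12,0),(75,-12,0),(75,0,12)]:
    p=proj(c,Gp(np.array(q)/1e3));print(q,(p-[156,110])*2)
bot.set_gripper(0,45)
m=np.array([.4659,-.2020,.125]);a=np.radians(40);h=yaw+np.pi
u=np.array([np.cos(a)*np.cos(yaw),np.cos(a)*np.sin(yaw),np.sin(a)])
for w in (.06+.183,.183-.02,.083-.002,.083-.02):
    p,r=pose(m+u*w,h,a);print(w,p,bot.inverse_kinematics(p,r))
p,r=pose(np.array([.6,0,.28]),(h+np.radians(170.4))/2,0);print(p,Ro.from_rotvec(r).as_matrix().round(2))
```

```text
[0.55695744 0.16281799 0.13993019] [[ 0.986 -0.166 -0.002]
 [-0.166 -0.986 -0.   ]
 [-0.002  0.    -1.   ]]
(-50, 0, 9) [206.78085042 112.31336254]
(75, 0, 0) [205.89746528 466.08291536]
(75, 12, 0) [240.94975541 466.05536703]
(75, -12, 0) [170.84353409 466.11046498]
(75, 0, 12) [206.14818565 496.47495227]
0.243 [ 0.6586999  -0.1553568   0.26664254] [-0.66125698 -0.01640752  1.82830532  0.65980728  0.96235424  0.38706436]
0.163 [ 0.59913467 -0.16976714  0.21521954] [-0.76939846 -0.09000891  2.00524733  0.73163615  0.94946111  0.20864503]
0.081 [ 0.53808032 -0.18453774  0.16251095] [-0.90258533 -0.13962193  2.16481769  0.79714747  0.95519855  0.00653035]
0.063 [ 0.52467814 -0.18778007  0.15094077] [-0.93519608 -0.14603579  2.19661408  0.80958685  0.95853445 -0.04055051]
[0.6   0.    0.261] [[ 1.    0.03  0.  ]
 [ 0.03 -1.   -0.  ]
 [-0.    0.   -1.  ]]
```

Run:
```python
from h import *
from workcell import bot
m=np.array([.4659,-.2020,.125]);a=np.radians(40);h=yaw+np.pi
u=np.array([np.cos(a)*np.cos(yaw),np.cos(a)*np.sin(yaw),np.sin(a)])
p,r=pose([.58,.1,.3],np.radians(175),0);bot.goto(p,r)
p,r=pose(m+u*.243,h,a);bot.goto(p,r);bot.hold(.3)
F0=bot.current_contact_force();print(F0,bot.current_ee_pos()-p,bot.current_clock())
np.save("F0.npy",F0)
for n in ("scene","top","wrist"):
    c=bot.read_camera(n);pickle.dump(c,open(f"pics/{n}1.pkl","wb"))
s=cam("scene1");t=cam("top1")
T=bot.current_ee_pos();R=Ro.from_rotvec(bot.current_tool_rot()).as_matrix()
tip=(T-R[:,2]*.019)-R[:,0]*.183
ims=[]
for c in (s,t):
    q=proj(c,m).round().astype(int);x0,y0=q[0]-30,q[1]-40
    im=cv2.resize(c["pixels"][y0:y0+80,x0:x0+66],None,fx=6,fy=6,interpolation=cv2.INTER_CUBIC)
    for X in (tip,m): print((proj(c,X)-[x0,y0]+.5)*6)
    ims.append(im)
cv2.imwrite("pics/pre.png",np.hstack(ims))
```

```text
[ 0.13057784 -0.54119671 -1.05500331] [0.00031472 0.00086204 0.00012934] 14.0333
[266.36068977 264.8723966 ]
[184.81167584 243.23925711]
[170.07911834 139.04522365]
[180.56979448 242.83525766]
```

View pics/pre.png

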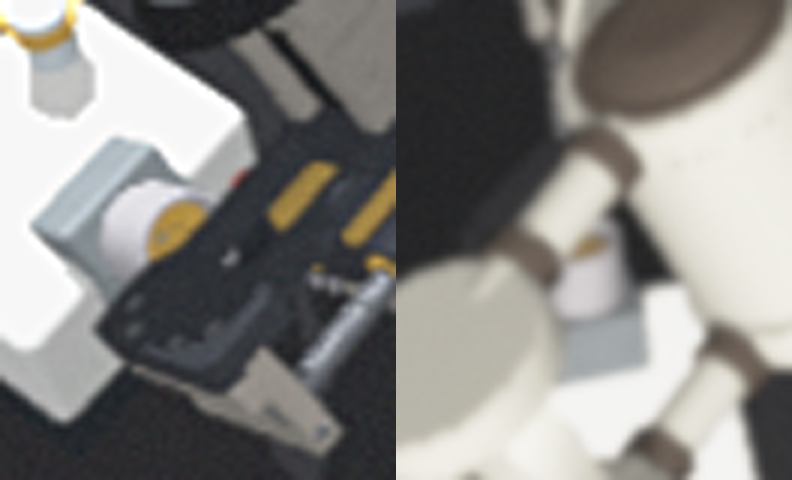

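The gripper hides the tip in both views, so I insert guided by force in small guarded steps.

```bash
cat >> h.py <<'E'
m=np.array([.4659,-.2020,.125]);A=np.radians(40)
u=np.array([np.cos(A)*np.cos(yaw),np.cos(A)*np.sin(yaw),np.sin(A)])
n1=np.array([-np.sin(yaw),np.cos(yaw),0]);n2=np.cross(u,n1)
def fr(bot): 
    f=bot.current_contact_force()-np.load("F0.npy");return np.array([f@u,f@n1,f@n2])
E
python3 - <<'E'
from h import *
from workcell import bot
_,r=pose(m,yaw+np.pi,A)
for w in (.19,.18,.175,.17,.165,.16,.155,.15,.14,.13,.12,.11,.10,.092):
    bot.line_to(pose(m+u*w,yaw+np.pi,A)[0],r,max_speed=.04)
    f=fr(bot);print(w,f.round(2),bot.current_ft_torque().round(3),round(bot.current_clock(),1))
    if np.linalg.norm(f)>4: break
E
```

```text
0.19 [-0.58 -0.2  -0.78] [-0.129  0.419 -0.018] 15.7
0.18 [-0.58  0.36 -0.38] [-0.073  0.453  0.026] 16.1
0.175 [ 0.34 -1.08 -0.16] [-0.089  0.385  0.014] 16.3
0.17 [-0.06  1.68 -0.9 ] [-0.09   0.402  0.055] 16.6
0.165 [-0.49  0.61 -0.95] [-0.074  0.43   0.023] 16.9
0.16 [-0.02  0.21  0.08] [-0.105  0.414  0.031] 17.2
0.155 [-0.43 -0.6  -0.19] [-0.064  0.439  0.026] 17.4
0.15 [-1.52  0.19 -0.76] [-0.082  0.403 -0.026] 17.7
0.14 [-0.31  1.06 -0.98] [-0.115  0.397 -0.022] 18.1
0.13 [ 0.14  0.39 -0.85] [-0.064  0.391 -0.028] 18.5
0.12 [-0.01  0.11  0.26] [-0.07   0.413 -0.015] 18.9
0.11 [-0.36  0.18  0.28] [-0.1    0.415 -0.026] 19.3
0.1 [0.04 1.17 0.16] [-0.11   0.401 -0.024] 19.7
0.092 [ 0.29  0.31 -0.39] [-0.054  0.402 -0.011] 20.1
```

Run:
```python
from h import *
from workcell import bot
_,r=pose(m,yaw+np.pi,A)
w=.090
while w>.058:
    bot.line_to(pose(m+u*w,yaw+np.pi,A)[0],r,max_speed=.02)
    f=np.mean([fr(bot) for _ in range(1)],0)
    if w<.084 or abs(f).max()>2: print(round(w,4),f.round(2),((bot.current_ee_pos()-pose(m+u*w,yaw+np.pi,A)[0])@u*1e3).round(2),round(bot.current_clock(),1))
    if f[0]>4.5 or np.linalg.norm(f)>8: break
    w-=.001 if f[0]<2 else .0005
bot.hold(.3);print(fr(bot),bot.current_ft_torque())
```

```text
0.084 [ 0.22  0.51 -0.56] -0.09 21.8
0.083 [-0.37 -0.13 -0.52] -0.09 22.1
0.082 [-0.45  0.78 -0.69] -0.09 22.3
0.081 [-0.88  0.49 -0.03] -0.09 22.6
0.08 [-0.25  0.35 -1.22] -0.09 22.8
0.079 [-0.88  1.59 -0.62] -0.06 23.1
0.078 [-1.09  0.65 -0.89] -0.08 23.3
0.077 [ 0.32  0.55 -0.69] -0.07 23.6
0.076 [-0.21 -0.18 -0.93] -0.06 23.8
0.075 [-0.03  0.56 -0.22] -0.08 24.1
0.074 [ 0.15  0.51 -0.49] -0.07 24.3
0.073 [ 1.5   0.39 -0.33] 0.56 24.6
0.072 [ 5.57  1.48 -1.67] 1.56 24.8
[ 6.0923881   1.29657108 -0.71498243] [ 0.29579924 -0.58304869  0.06815356]
```

Contact at about 10 mm below the mouth, inside the expected range, with about 6 N along the axis. I hold, draw out, and go to the plate.

Run:
```python
from h import *
from workcell import bot
bot.hold(.8);print(fr(bot))
r=pose(m,yaw+np.pi,A)[1]
for w in (.13,.18,.26):
    bot.line_to(pose(m+u*w,yaw+np.pi,A)[0],r,max_speed=.06);print(w,fr(bot).round(2))
bot.hold(.3);print(bot.current_opening()*92,bot.current_clock())
t=cam("top0");pc=atz(t,(172+283/4,100+415/4),.008);s=cam("scene0")
sc=np.mean([atz(s,(120+x/3.4,140+y/3.4),.004) for x,y in [(362,187),(487,138),(547,242),(417,298)]],0);print(pc,sc)
c=(pc+sc)/2;h=np.radians(175);d=np.array([np.cos(h),np.sin(h),0])
G=np.r_[c[:2],.125]-.183*d
p,r=pose(G+[0,0,.13],h,0);bot.goto(p,r);p,r=pose(G,h,0);bot.line_to(p,r,max_speed=.1);bot.hold(.7)
print(bot.current_ee_pos()-p,bot.current_opening()*92,bot.current_grip_force(),bot.current_contact_force(),bot.current_clock())
ims=[]
for n,(x,y) in (("scene",(190,120)),("top",(170,100))):
    k=bot.read_camera(n);pickle.dump(k,open(f"pics/{n}2.pkl","wb"));ims.append(cv2.resize(k["pixels"][y:y+150,x:x+130],None,fx=3,fy=3,interpolation=cv2.INTER_CUBIC))
    print((proj(k,np.r_[c[:2],.125])-[x,y])*3)
cv2.imwrite("pics/end.png",np.hstack(ims))
```

```text
[ 5.92820306  1.77284595 -1.17387412]
0.13 [-1.43 -0.05 -0.41]
0.18 [-0.61  0.25 -0.93]
0.26 [-0.6   0.55 -1.14]
19.55273398216495 29.7917
[0.43062555 0.02829983 0.008     ] [0.43362746 0.0308924  0.004     ]
[ 5.23885176e-06 -1.10296456e-05 -1.21480327e-05] 19.443627146255317 44.99934732913971 [ 0.15300887  0.88598719 -1.20990347] 32.9333
[188.35906021 175.26273167]
[212.66965107 302.04824968]
```

View pics/end.png

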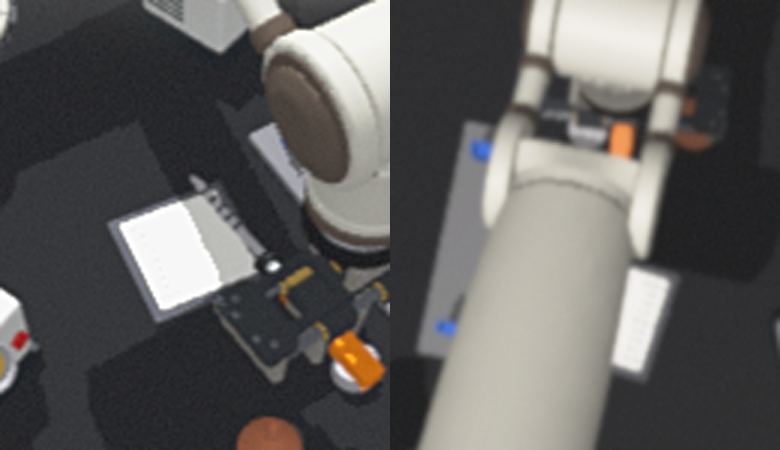

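The scene view shows the gauge held level, with its tip at (192,179) against a prediction of (188,175). That is a few mm off the plate centre, well inside tolerance, and it touches nothing, so I hand it in.

```bash
python3 -c "
from workcell import bot
print(bot.job_done())"
```

```text
the job is handed in; nothing more can be done
None
```

I handed the job in at about 33 s: the gauge's collar stopped on the seat about 10 mm below the mouth and was pressed there with about 6 N for just over a second. I then drew the gauge right out, and it is now held level with its tip within about 5 mm of the plate's centre, 125 mm above the bench; no verdict was returned.

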